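# Check a melting furnace with a probe thermometer

### The job

Swing the steel cover on top of the melting furnace well clear of the port, then lift the probe thermometer out of the tool stand and lower its stem upright through the port until the dark ring on the stem is level with the lid top, never letting it touch the furnace. Keep it still and centred in the port for about three seconds, and finish still holding it there in the gripper. Leave the other tools and everything else on the bench as they are.

Things in the scene. Friction and masses are not known exactly. Their poses are not given: they have to be found in the camera images.
- furnace: bench melting furnace, fixed: white sheet-metal box 220 x 220 x 135 mm with a pale square lid 150 x 150 x 15 mm on it (lid top 150 mm above the bench). Origin: centre of its underside; x runs from control panel to rear, z up. A round hole 22 mm across, the port, goes through the lid's middle into an open crucible (34 mm inside at its floor, 97 mm below the lid top)
- port (a point): centre of the port (22 mm hole, 15 mm deep through the lid) at the level of the lid top; axes as the furnace
- cover_pivot (a point): foot of the cover's vertical pivot stud, on the lid top, 50 mm behind the port (towards the furnace's +x). The stud ends 15 mm above the lid.
- port_cover (a joint): angle of the steel swing cover about its pivot, rad. At 0 it points to the furnace's -x, its 40 mm disc over the port; it grows anticlockwise from above, the knob moving to the furnace's -y side, to a stop at 1.65. Slight friction (0.6 N at the knob); stays where left. The plate lies 3 to 7 mm above the lid
- cover_knob (a point): centre of the cover's upright black knob, a cylinder 18 mm across, 82 mm from the pivot axis; this point is 26 mm above the lid top, the knob reaches from 12 to 40 mm above it
- thermometer: probe thermometer, 110 to 225 g, hanging upright in a hole of the stand: white rectangular handle 24 (x) x 34 (y) x 95 (z) mm, small display on its +x face; below it a straight steel stem 10 mm across, round-ended, 110 mm long, its top 9 mm a ferrule 14 mm across. Origin: centre of the handle's lower end; z up, the stem points to -z
- handle_mid (a point): point in the middle of the thermometer's handle, 55 mm above the handle's lower end (40 mm below its top): a good height to grip.
- stem_tip (a point): lower end of the thermometer's stem, on its axis, 110 mm below the handle.
- stem_mark (a point): the dark immersion ring round the stem, 3 mm high, on the stem's axis, 60 mm above the tip and 50 mm below the handle.
- stand: tool stand, fixed: wooden base 90 (x) x 230 (y) x 12 mm, two posts, aluminium shelf 56 x 230 x 10 mm with its top 130 mm above the bench and three holes 17 mm across at y = -70, 0 and +70 mm; the tools' handles rest on the shelf. Origin: centre of its underside, z up
- stirring_rod: graphite stirring rod with a waisted turned wooden handle (24 mm across, 85 mm high) in another hole of the stand. Origin: centre of the handle's lower end. To be left alone.
- scriber: steel scriber with a plain round black handle (24 mm across, 70 mm high) in the remaining hole of the stand. Origin: centre of the handle's lower end. To be left alone.
- spare_crucible: empty dark graphite crucible, 52 mm across, 85 mm high, standing on the bench beyond the stand. Origin: centre of its underside. To be left alone.
- jaw_model: plaster jaw model with teeth, about 66 x 64 x 34 mm, on the bench beyond the furnace. Origin: underside. To be left alone.

How it is judged:
By the outcome, as a careful person would: the job done as asked, in the order asked, and still so for the second after the job is handed in, while the arm keeps its last pose, push and grip.
It also fails if it takes over 72 s, if anything falls off the work surface, if the arm or the gripper's body presses on something with over 40 N, if the wrist force passes 120 N, or if a joint passes its speed limit or range.

### The arm

A 6-joint arm with a two-finger parallel gripper is mounted at the origin on the work surface. World frame = base frame: x ahead of the robot, y to its left, z up, the work surface at z = 0. Lengths are in m, angles in rad, forces in N, time in s.
With the tool pointing down it reaches from about 0.3 to 0.775 m from the base axis. Payload 14.6 kg.
Tool frame: the origin (TCP) lies on the centre line of the jaws, within the pads' length; the fingertips stand 14 mm ahead of it and the grasp point (between the pads) lies 5 mm behind it; z points along the fingers, x is the direction in which the jaws open and shut, and the axes are right-handed (so a half turn about z gives the same grasp; the last joint's range is limited). The gripper opens to 85 mm and grips with 20 to 120 N. Pads are 22 mm wide; open, the fingers measure 114 mm over their backs; the gripper's body (76 mm by 85 mm) begins 54 mm behind the grasp point. The pads swing forward as they close: fully open they stand 13 mm farther back than shut.
Start: joints at [1.259, 0.3, 1.521, -0, 1.321, -0.067], TCP at [0.133, 0.534, 0.245] pointing down, gripper open.
Joint ranges: [-3.03, 3.03], [-0.79, 2.21], [0.23, 2.52], [-1.04, 4.18], [0, 3.07], [-2.55, 2.55]. Speed limits (rad/s): [2.22, 2.22, 2.57, 3.14, 3.14, 3.14].

### API

Orientations are given as a unit quaternion [x, y, z, w].
In Python, from cell import env gives the robot as it stands.
- The arm moves only by the shell command python3 -m pendant 'ROWS' [FORCE]. ROWS is JSON, a list of rows, each an object with "claw": the gripper's target within -1 to 1 (fully open at 1, half-way at 0, shut at -1); "linear": the shift along the tool's x, y, z in cm, a list of three; "turn": the turn, a rotation vector about the tool's x, y, z in rad, a list of three. In form: [{"claw": claw, "linear": [tx, ty, tz], "turn": [ax, ay, az]}, ...]. A call has 1 to 12 rows; each row shifts and turns the commanded pose from where the row before left it, along the tool's axes as they then stand; what a row does not reach is not made up. A row lasts 1/12 s, in which the tool goes at most 41.7 mm and 7.16 degrees, less where a joint would pass 70% of its speed; a pose out of reach is approached as far as the arm can. A call with a gripper value outside its range is refused whole. The fingers move at their own pace and stop on an object; FORCE is the grip in N (left out, the last holds). Time passes only in rows, so rows that do not move let the fingers close. It gives the time, the measured TCP pose, the force and the opening at its end, in the units of the state.
- env.read_state(): the state, without advancing time (a new reading comes with each control period).
- env.camera(name): name is "side" or "top" or "wrist"; returns a dict with "img" (400x640x3 uint8, blue, green, red), "range_z" (400x640 float32, m along the optical axis (not along the pixel's ray), 0 where there is no reading), "vertical_fov" (degrees; the focal length in pixels is half the picture's height over the tangent of half this angle, whatever the lens; pixels are square), "cx", "cy" (the principal point, pixels), "eye" and "orientation" of the camera in the world; the wrist camera has in their place "T_tool_cam" (4x4, takes a point from camera to tool coordinates, whose origin is the TCP and whose axes are the tool frame's). Camera axes: x right, y up, looking along -z (the intrinsics and any distortion apply to the point x, -y, -z); pixel columns grow to the right and rows downward; lengths in m; the calibration is good to about 2 mm. A picture is of the moment at which its call begins: read the wrist's pose just before it.
- env.close_job(): hands the job in, once; it reports no verdict.
The state is a dict: "clock": time; "joints": joint angles; "dq": joint speeds; "effort": joint torques, N m; "eef_pos": TCP position; "eef_rot": TCP orientation; "ft_force": force on the tool from outside, world axes, zero at the start; "ft_torque": the same for the moment, N m; "width": finger opening in m.
Only numpy, scipy, OpenCV 4.12 (cv2) and the standard library are available. Lean on these libraries where they do the work, as an engineer would, in place of code of your own. Each camera call takes 0.05 s, during which the arm holds its last target. There are 200 camera calls.

## Working session

There is one attempt and no reset: what is moved stays moved. The work goes in short steps, Python scripts to look and compute and a shell command to move; the robot and the scene stay as the last step left them, time stands still between calls to the robot, and variables do not carry over. Pictures are saved under pics/ and viewed, about 8 in all and at most 12, crops included, and the job is handed in when it is done.

```bash
ls; mkdir -p pics
cat > h.py <<'E'
import numpy as np, cv2
from scipy.spatial.transform import Rotation as R
from cell import env
def snap(name,fn=None):
    s=env.read_state(); c=env.camera(name)
    if fn: cv2.imwrite('pics/'+fn,c['img'])
    if 'eye' in c:
        o=np.array(c['orientation']); Rm=R.from_quat(o).as_matrix() if o.size==4 else o.reshape(3,3); p=np.array(c['eye'])
    else:
        T=np.array(c['T_tool_cam']); Rt=R.from_quat(s['eef_rot']).as_matrix()
        Rm=Rt@T[:3,:3]; p=Rt@T[:3,3]+np.array(s['eef_pos'])
    c['R']=Rm;c['p']=p;c['f']=200/np.tan(np.radians(c['vertical_fov'])/2); return c
def ray(c,u,v):
    return c['R']@np.array([(u-c['cx'])/c['f'],-(v-c['cy'])/c['f'],-1.])
def onz(c,u,v,z):
    d=ray(c,u,v); return c['p']+d*(z-c['p'][2])/d[2]
def depth(c,u,v):
    return c['p']+ray(c,u,v)*c['range_z'][int(v),int(u)]
def cloud(c):
    v,u=np.mgrid[:400,:640]; d=np.stack([(u-c['cx'])/c['f'],-(v-c['cy'])/c['f'],-np.ones(u.shape)],-1)
    return c['p']+(d*c['range_z'][...,None])@c['R'].T
E
python3 - <<'E'
from h import *
for n in('side','top','wrist'):
    c=snap(n,n+'0.png'); print(n,{k:v for k,v in c.items() if k not in('img','range_z')})
a=[cv2.imread(f'pics/{n}0.png') for n in('side','top')]
print(env.read_state())
E
```

```text
pics
side {'vertical_fov': 47.722697518109065, 'cx': 318.86747481014567, 'cy': 203.1285056793999, 'eye': array([0.2674785 , 0.62063561, 0.95312153]), 'orientation': array([-0.0953245 ,  0.32881166,  0.90684451, -0.24582343]), 'R': array([[-0.86096816,  0.38315965, -0.33454823],
       [-0.50853488, -0.66290747,  0.5494961 ],
       [-0.01122979,  0.64322809,  0.76559227]]), 'p': array([0.2674785 , 0.62063561, 0.95312153]), 'f': np.float64(452.1488781679025)}
top {'vertical_fov': 47.96584717336109, 'cx': 316.90965596238533, 'cy': 202.1126857418163, 'eye': array([0.5199587 , 0.04179224, 1.01642022]), 'orientation': array([ 0.04098768, -0.04595292, -0.70406959,  0.70745625]), 'R': array([[ 0.00434868,  0.99242986, -0.12273572],
       [-0.99996388,  0.00521204,  0.00671412],
       [ 0.007303  ,  0.12270209,  0.99241668]]), 'p': array([0.5199587 , 0.04179224, 1.01642022]), 'f': np.float64(449.5679070654364)}
wrist {'vertical_fov': 64.17413472787555, 'cx': 320.2400606963205, 'cy': 203.8646768445054, 'T_tool_cam': array([[ 9.99998391e-01, -9.16040987e-04,  1.54245907e-03,
        -7.56269
[... 470 characters left out ...]
': np.float64(318.9872413528842)}
{'clock': 0.15, 'joints': array([ 1.25935081e+00,  3.00357832e-01,  1.52142567e+00, -1.84140248e-05,
        1.32073155e+00, -6.65845995e-02]), 'dq': array([ 0.00288253,  0.00010455, -0.0026595 ,  0.00074522, -0.00176926,
        0.00030642]), 'effort': array([-5.32659196e-04, -5.43671358e+01, -3.61885321e+01, -8.68299890e-05,
        3.18080019e-03, -4.92496838e-06]), 'eef_pos': array([0.13327877, 0.53343404, 0.2448492 ]), 'eef_rot': array([ 7.88167717e-01,  6.15460345e-01, -3.76570883e-04,  2.66412050e-04]), 'ft_force': array([-0.83248794, -0.64188342,  0.70046347]), 'ft_torque': array([-0.05867322,  0.04067642, -0.00935271]), 'width': 0.08524569832483256}
```

View pics/top0.png

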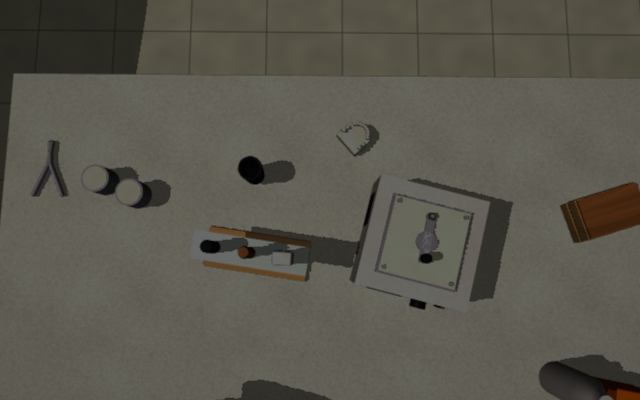

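View pics/side0.png

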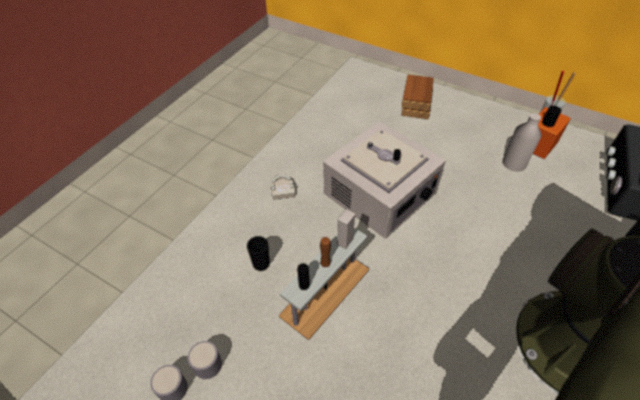

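Top view: furnace with lid centre near (427,240), knob (426,258), pivot (432,216). The thermometer's white handle is at (282,257), next to the brown rod (246,252) and black scriber (210,246). The side view agrees.

Run:
```python
from h import *
c=snap('top'); s=snap('side'); np.set_printoptions(precision=4,suppress=True)
P=cloud(c); Q=cloud(s)
def rect(P,m,name):
    p=P[m]; r=cv2.minAreaRect((p[:,:2]*1000).astype(np.float32)); print(name,len(p),p.mean(0),np.median(p[:,2]),r)
for n,A in(('top',P),('side',Q)):
    ok=(A[...,0]>.35)&(A[...,0]<.75)
    lid=ok&(abs(A[...,2]-.150)<.004)&(A[...,1]<-.02)&(A[...,1]>-.4)
    rect(A,lid,n+' lid')
    kn=ok&(A[...,2]>.18)&(A[...,1]<-.12)&(A[...,1]>-.4); rect(A,kn,n+' knob')
    pl=ok&(A[...,2]>.154)&(A[...,2]<.158)&(A[...,1]<-.12)&(A[...,1]>-.4); rect(A,pl,n+' plate')
    th=ok&(A[...,2]>.21)&(A[...,1]<.16)&(A[...,1]>-.0); rect(A,th,n+' handletop>.21')
    sh=ok&(abs(A[...,2]-.130)<.004)&(A[...,1]<.35)&(A[...,1]>.0); rect(A,sh,n+' shelf')
    rod=ok&(A[...,2]>.195)&(A[...,1]<.35)&(A[...,1]>.14); rect(A,rod,n+' rod/scriber')
for x in((426,258),(432,216),(428,240),(246,252),(210,246)): print(x,depth(c,*x))
# close crops upscaled
a=cv2.resize(c['img'][180:320,180:500],None,fx=2.4,fy=2.4,interpolation=3); cv2.imwrite('pics/top1.png',cv2.convertScaleAbs(a,alpha=1.6))
```

```text
top lid 5417 [ 0.55   -0.1701  0.1497] 0.14964027352908327 ((551.17236328125, -169.79513549804688), (156.4933624267578, 157.38331604003906), 75.80423736572266)
top knob 85 [ 0.5195 -0.1643  0.189 ] 0.18954762751310916 ((519.3840942382812, -164.86410522460938), (16.87049102783203, 16.429595947265625), 89.64649963378906)
top plate 404 [ 0.557  -0.1736  0.1562] 0.1563662484805648 ((551.4036865234375, -170.78790283203125), (135.01736450195312, 141.85342407226562), 76.56967163085938)
top handletop>.21 1353 [0.5199 0.0542 0.8483] 1.0164202154746145 ((519.5135498046875, 101.09501647949219), (118.4544448852539, 25.278940200805664), 87.50552368164062)
top shelf 2627 [0.5292 0.1685 0.13  ] 0.12996901947248773 ((529.1541137695312, 168.5457763671875), (230.25144958496094, 55.94800567626953), 81.39315032958984)
top rod/scriber 276 [0.5343 0.2016 0.2057] 0.20155016639292872 ((534.7608032226562, 202.7339630126953), (93.03060913085938, 22.57187843322754), 81.62126922607422)
side lid 2189 [ 0.5506 -0.1636  0.1496] 0.1496381484773437 ((551.778564453125, -168.69342041015625), (156.36328125, 156.7353973
[... 315 characters left out ...]
.62094116210938), 76.60294342041016)
side handletop>.21 209 [0.5187 0.1031 0.2219] 0.2235675863169606 ((520.6605834960938, 120.90571594238281), (75.33619689941406, 25.09848403930664), 89.08641815185547)
side shelf 1727 [0.5286 0.1877 0.1293] 0.12934533445642515 ((530.9420166015625, 168.26907348632812), (230.9980010986328, 58.10637664794922), 81.2666244506836)
side rod/scriber 239 [0.5342 0.202  0.2045] 0.2007355217271356 ((534.8972778320312, 204.28407287597656), (91.55470275878906, 23.250995635986328), 79.404296875)
(426, 258) [ 0.5203 -0.1637  0.1895]
(432, 216) [ 0.5999 -0.1836  0.1639]
(428, 240) [ 0.5545 -0.1766  0.1568]
(246, 252) [0.5294 0.1613 0.2165]
(210, 246) [0.5401 0.2288 0.2003]
```

View pics/top1.png

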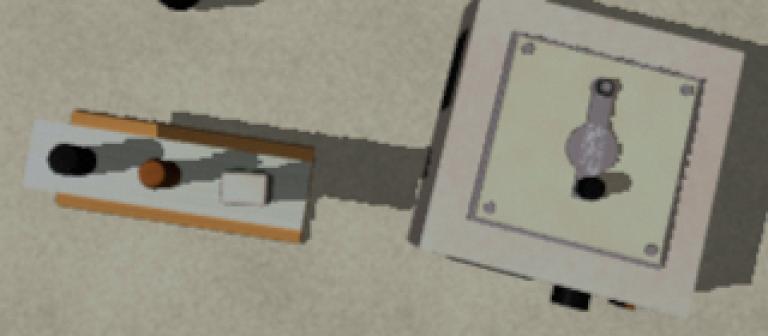

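Measured: port about (0.551, -0.169), furnace yaw about -14°, pivot (0.5995, -0.182), knob (0.520, -0.164) with its top at 0.190. The thermometer is in the hole at roughly (0.52, 0.10). I'll cage the knob between half-open jaws and go above it first.

```bash
r='{"claw":0,"linear":[-2.436,2.265,-0.2],"turn":[0,0,0]}'; 
python3 -m pendant '[{"claw":0,"linear":[-2.436,2.265,-0.2],"turn":[0,0,0]},{"claw":0,"linear":[-2.436,2.265,-0.2],"turn":[0,0,0]},{"claw":0,"linear":[-2.436,2.265,-0.2],"turn":[0,0,0]},{"claw":0,"linear":[-2.436,2.265,-0.2],"turn":[0,0,0]},{"claw":0,"linear":[-2.436,2.265,-0.2],"turn":[0,0,0]},{"claw":0,"linear":[-2.436,2.265,-0.2],"turn":[0,0,0]},{"claw":0,"linear":[-2.436,2.265,-0.2],"turn":[0,0,0]},{"claw":0,"linear":[-2.436,2.265,-0.2],"turn":[0,0,0]},{"claw":0,"linear":[-2.436,2.265,-0.2],"turn":[0,0,0]},{"claw":0,"linear":[-2.436,2.265,-0.2],"turn":[0,0,0]},{"claw":0,"linear":[-2.436,2.265,-0.2],"turn":[0,0,0]},{"claw":0,"linear":[-2.436,2.265,-0.2],"turn":[0,0,0]}]'
python3 -m pendant '[{"claw":0,"linear":[-2.436,2.265,-0.2],"turn":[0,0,0]},{"claw":0,"linear":[-2.436,2.265,-0.2],"turn":[0,0,0]},{"claw":0,"linear":[-2.436,2.265,-0.2],"turn":[0,0,0]},{"claw":0,"linear":[-2.436,2.265,-0.2],"turn":[0,0,0]},{"claw":0,"linear":[-2.436,2.265,-0.2],"turn":[0,0,0]},{"claw":0,"linear":[-2.436,2.265,-0.2],"turn":[0,0,0]},{"claw":0,"linear":[-2.436,2.265,-0.2],"turn":[0,0,0]},{"claw":0,"linear":[-2.436,2.265,-0.2],"turn":[0,0,0]},{"claw":0,"linear":[-2.436,2.265,-0.2],"turn":[0,0,0]},{"claw":0,"linear":[-2.436,2.265,-0.2],"turn":[0,0,0]},{"claw":0,"linear":[-2.436,2.265,-0.2],"turn":[0,0,0]},{"claw":0,"linear":[-2.436,2.265,-0.2],"turn":[0,0,0]}]'
python3 -m pendant '[{"claw":0,"linear":[0,0,0],"turn":[0,0,0.1208]},{"claw":0,"linear":[0,0,0],"turn":[0,0,0.1208]},{"claw":0,"linear":[0,0,0],"turn":[0,0,0.1208]},{"claw":0,"linear":[0,0,0],"turn":[0,0,0.1208]},{"claw":0,"linear":[0,0,0],"turn":[0,0,0.1208]},{"claw":0,"linear":[0,0,0],"turn":[0,0,0.1208]},{"claw":0,"linear":[0,0,0],"turn":[0,0,0.1208]},{"claw":0,"linear":[0,0,0],"turn":[0,0,0.1208]},{"claw":0,"linear":[0,0,0],"turn":[0,0,0.1208]},{"claw":0,"linear":[0,0,0],"turn":[0,0,0.1208]},{"claw":0,"linear":[0,0,0],"turn":[0,0,0.1208]},{"claw":0,"linear":[0,0,0],"turn":[0,0,0.1208]}]'
python3 -m pendant '[{"claw":0,"linear":[0,0,0],"turn":[0,0,0.1208]},{"claw":0,"linear":[0,0,0],"turn":[0,0,0.1208]},{"claw":0,"linear":[0,0,0],"turn":[0,0,0.1208]},{"claw":0,"linear":[0,0,0],"turn":[0,0,0.1208]},{"claw":0,"linear":[0,0,0],"turn":[0,0,0.1208]},{"claw":0,"linear":[0,0,0],"turn":[0,0,0.1208]},{"claw":0,"linear":[0,0,0],"turn":[0,0,0.1208]},{"claw":0,"linear":[0,0,0],"turn":[0,0,0.1208]},{"claw":0,"linear":[0,0,0],"turn":[0,0,0.1208]},{"claw":0,"linear":[0,0,0],"turn":[0,0,0.1208]},{"claw":0,"linear":[0,0,0],"turn":[0,0,0.1208]},{"claw":0,"linear":[0,0,0],"turn":[0,0,0.1208]}]'
python3 -m pendant '[{"claw":0,"linear":[0,0,0],"turn":[0,0,0.1208]},{"claw":0,"linear":[0,0,0],"turn":[0,0,0.1208]},{"claw":0,"linear":[0,0,0],"turn":[0,0,0]},{"claw":0,"linear":[0,0,0],"turn":[0,0,0]}]'
python3 - <<'E'
from h import *
np.set_printoptions(precision=4,suppress=True)
s=env.read_state(); print(s['joints'],s['clock'],s['width']); print(R.from_quat(s['eef_rot']).as_matrix())
c=snap('wrist','w1.png'); A=cloud(c)
for lo,hi,n in((.183,.2,'knob'),(.1465,.1525,'lid'),(.160,.168,'stud')):
    m=(A[...,2]>lo)&(A[...,2]<hi)&(abs(A[...,0]-.55)<.13)&(abs(A[...,1]+.17)<.13)
    p=A[m]; print(n,len(p),p.mean(0),cv2.minAreaRect((p[:,:2]*1000).astype(np.float32)))
E
```

```text
clock: 1.25
eef_pos: [0.3265, 0.1826, 0.2696]
eef_rot: [0.788, 0.616, 0.0, 0.0]
ft_force: [1.0, 0.7, 0.1]
width: 0.0426
clock: 2.25
eef_pos: [0.5195, -0.167, 0.2933]
eef_rot: [0.788, 0.615, -0.0, -0.0]
ft_force: [-0.2, 1.3, 0.6]
width: 0.0426
clock: 3.25
eef_pos: [0.519, -0.1654, 0.2932]
eef_rot: [0.998, -0.065, -0.0, -0.0]
ft_force: [-0.2, 0.7, -0.0]
width: 0.0422
clock: 4.25
eef_pos: [0.519, -0.1653, 0.2932]
eef_rot: [-0.704, 0.71, 0.0, -0.0]
ft_force: [-0.0, 0.7, -0.2]
width: 0.0427
clock: 4.58
eef_pos: [0.519, -0.1653, 0.2932]
eef_rot: [-0.617, 0.787, 0.0, -0.0]
ft_force: [0.2, -0.5, -0.6]
width: 0.0426
[-0.3757  0.2555  1.4661  0.      1.4202  1.4353] 4.5833 0.04259030741036009
[[-0.2379 -0.9713 -0.0002]
 [-0.9713  0.2379  0.0001]
 [-0.      0.0002 -1.    ]]
knob 432 [ 0.5219 -0.1693  0.1893] ((521.2996826171875, -169.24566650390625), (17.21413803100586, 16.813640594482422), 60.88037872314453)
lid 27717 [ 0.5583 -0.1758  0.1498] ((552.3474731445312, -174.33534240722656), (150.7267608642578, 150.53762817382812), 75.7322769165039)
stud 299 [ 0.5951 -0.1856  0.1637] ((563.7489013671875, -179.32159423828125), (16.552906036376953, 88.39081573486328), 75.91050720214844)
```

View pics/w1.png

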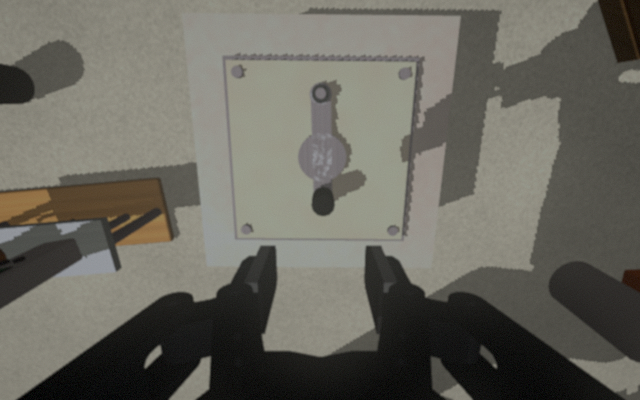

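Wrist view: knob at (322,200), pivot (320,93), disc over the port, jaws aligned across the swing direction. Next I go down round the knob and swing it along the arc.

```bash
python3 -m pendant '[{"claw":0,"linear":[0.05,-0.05,2.2],"turn":[0,0,0]},{"claw":0,"linear":[0.05,-0.05,2.2],"turn":[0,0,0]},{"claw":0,"linear":[0.05,-0.05,2.2],"turn":[0,0,0]},{"claw":0,"linear":[0.05,-0.05,2.2],"turn":[0,0,0]},{"claw":0,"linear":[0.05,-0.05,1.3],"turn":[0,0,0]},{"claw":0,"linear":[0,0,1.1],"turn":[0,0,0]},{"claw":-0.3,"linear":[0,0,0],"turn":[0,0,0]},{"claw":-0.3,"linear":[0,0,0],"turn":[0,0,0]},{"claw":-0.3,"linear":[0,0,0],"turn":[0,0,0]},{"claw":-0.3,"linear":[0,0,0],"turn":[0,0,0]}]' 20
python3 -m pendant '[{"claw":-0.3,"linear":[0.656,-0.026,0],"turn":[0,0,-0.08]},{"claw":-0.3,"linear":[0.656,-0.026,0],"turn":[0,0,-0.08]},{"claw":-0.3,"linear":[0.656,-0.026,0],"turn":[0,0,-0.08]},{"claw":-0.3,"linear":[0.656,-0.026,0],"turn":[0,0,-0.08]},{"claw":-0.3,"linear":[0.656,-0.026,0],"turn":[0,0,-0.08]},{"claw":-0.3,"linear":[0.656,-0.026,0],"turn":[0,0,-0.08]},{"claw":-0.3,"linear":[0.656,-0.026,0],"turn":[0,0,-0.08]},{"claw":-0.3,"linear":[0.656,-0.026,0],"turn":[0,0,-0.08]},{"claw":-0.3,"linear":[0.656,-0.026,0],"turn":[0,0,-0.08]},{"claw":-0.3,"linear":[0.656,-0.026,0],"turn":[0,0,-0.08]}]'
```

```text
clock: 5.47
eef_pos: [0.5212, -0.1685, 0.1824]
eef_rot: [-0.616, 0.788, -0.001, 0.0]
ft_force: [0.4, -0.3, 0.5]
width: 0.03
clock: 6.3
eef_pos: [0.531, -0.2319, 0.1822]
eef_rot: [0.875, -0.484, 0.001, -0.0]
ft_force: [0.7, 0.6, 0.1]
width: 0.0301
```

```bash
python3 -m pendant '[{"claw":-0.3,"linear":[0.656,-0.026,0],"turn":[0,0,-0.08]},{"claw":-0.3,"linear":[0.656,-0.026,0],"turn":[0,0,-0.08]},{"claw":-0.3,"linear":[0.656,-0.026,0],"turn":[0,0,-0.08]},{"claw":-0.3,"linear":[0.656,-0.026,0],"turn":[0,0,-0.08]},{"claw":-0.3,"linear":[0.656,-0.026,0],"turn":[0,0,-0.08]},{"claw":-0.3,"linear":[0.656,-0.026,0],"turn":[0,0,-0.08]},{"claw":-0.3,"linear":[0.656,-0.026,0],"turn":[0,0,-0.08]},{"claw":-0.3,"linear":[0.656,-0.026,0],"turn":[0,0,-0.08]},{"claw":-0.3,"linear":[0.656,-0.026,0],"turn":[0,0,-0.08]},{"claw":-0.3,"linear":[0.656,-0.026,0],"turn":[0,0,-0.08]},{"claw":-0.3,"linear":[0.5,0,0],"turn":[0,0,0]}]'
python3 -m pendant '[{"claw":0,"linear":[-0.3,0,0],"turn":[0,0,0]},{"claw":0,"linear":[0,0,0],"turn":[0,0,0]},{"claw":0,"linear":[0,0,-2],"turn":[0,0,0]},{"claw":0,"linear":[0,0,-3],"turn":[0,0,0]},{"claw":0,"linear":[0,0,-3],"turn":[0,0,0]},{"claw":0.4,"linear":[0,0,-3],"turn":[0,0,0]},{"claw":0.4,"linear":[0,0,-2],"turn":[0,0,0]},{"claw":0.4,"linear":[0,0,0],"turn":[0,0,0]}]'
python3 - <<'E'
from h import *
np.set_printoptions(precision=4,suppress=True)
s=env.read_state(); print(s['joints'],s['clock'],s['width']); print(R.from_quat(s['eef_rot']).as_matrix())
c=snap('wrist','w2.png'); A=cloud(c)
for lo,hi,n in((.183,.2,'knob'),(.1465,.1525,'lid')):
    m=(A[...,2]>lo)&(A[...,2]<hi)&(abs(A[...,0]-.55)<.13)&(abs(A[...,1]+.19)<.13)
    p=A[m]; print(n,len(p),p.mean(0),cv2.minAreaRect((p[:,:2]*1000).astype(np.float32)))
t=snap('top','t2.png')
a=np.hstack([c['img'][:,:,:],cv2.resize(t['img'][170:310,180:500],None,fx=2,fy=2)[:, :0]]) if 0 else c['img']
b=cv2.resize(t['img'][170:310,330:510],(514,400),interpolation=3)
cv2.imwrite('pics/v2.png',cv2.resize(np.hstack([a,b]),(800,277),interpolation=cv2.INTER_AREA))
E
```

```text
clock: 7.22
eef_pos: [0.5883, -0.2697, 0.182]
eef_rot: [0.994, -0.105, 0.0, 0.0]
ft_force: [-1.2, -0.3, 0.4]
width: 0.0297
clock: 7.88
eef_pos: [0.5852, -0.2691, 0.3169]
eef_rot: [0.994, -0.108, 0.004, 0.001]
ft_force: [0.7, 0.6, 0.8]
width: 0.0599
[-0.4879  0.477   1.1149 -0.      1.5418 -0.2711] 7.8833 0.05986340357610432
[[ 0.9766 -0.2151  0.0069]
 [-0.2151 -0.9766 -0.0037]
 [ 0.0076  0.0021 -1.    ]]
knob 363 [ 0.5837 -0.2656  0.1894] ((583.6898193359375, -266.05023193359375), (16.971302032470703, 17.065288543701172), 31.619916915893555)
lid 27144 [ 0.5499 -0.1664  0.1498] ((551.9712524414062, -174.90077209472656), (148.37681579589844, 150.87615966796875), 75.7779769897461)
```

View pics/v2.png

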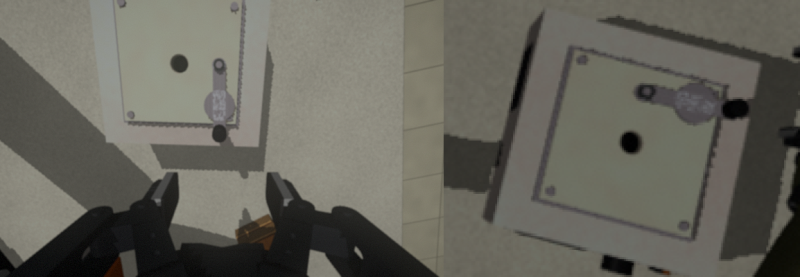

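Cover is swung to about 1.6 rad (knob at (220,133) left, (735,108) right) and the port is open. Now I measure the port and the thermometer handle.

```bash
cat >> h.py <<'E'
def port(c,z=.15,guess=(.551,-.172)):
    # dark blob nearest guess, ray-cast at lid-top height
    g=cv2.cvtColor(c['img'],cv2.COLOR_BGR2GRAY)
    q=c['R'].T@(np.array([*guess,z])-c['p']); u0=c['cx']+c['f']*q[0]/-q[2]; v0=c['cy']-c['f']*q[1]/-q[2]
    n,l,st,ce=cv2.connectedComponentsWithStats((g<60).astype(np.uint8))
    k=min((i for i in range(1,n) if 15<st[i,4]<3000),key=lambda i:np.hypot(ce[i][0]-u0,ce[i][1]-v0))
    return onz(c,*ce[k],z),ce[k],st[k]
def handle(c,zlo,zhi,guess,r=.05):
    A=cloud(c); m=(c['range_z']>0)&(A[...,2]>zlo)&(A[...,2]<zhi)&(np.hypot(A[...,0]-guess[0],A[...,1]-guess[1])<r)
    p=A[m]; return len(p),p.mean(0),cv2.minAreaRect((p[:,:2]*1000).astype(np.float32))
E
python3 - <<'E'
from h import *
np.set_printoptions(precision=4,suppress=True)
for n in('top','side','wrist'):
    c=snap(n); print(n,*port(c))
    if n!='wrist': print(handle(c,.219,.23,(.52,.1)))
E
```

```text
top [ 0.5512 -0.1706  0.15  ] [424.0417 241.8021] [419 237  11  11  96]
(263, array([0.5187, 0.0987, 0.2244]), ((518.7172241210938, 98.9266128540039), (33.618350982666016, 24.088865280151367), 85.45841217041016))
side [ 0.5941 -0.2937  0.15  ] [389.9348 124.    ] [388 119   5  11  46]
(165, array([0.5195, 0.1011, 0.2237]), ((520.1360473632812, 99.47381591796875), (34.78337478637695, 23.659040451049805), 87.749267578125))
wrist [ 0.5528 -0.1744  0.15  ] [260.5024  92.099 ] [249  81  23  24 414]
```

```bash
python3 -m pendant '[{"claw":0.4,"linear":[-1.422,-3.435,0],"turn":[0,0,0]},{"claw":0.4,"linear":[-1.422,-3.435,0],"turn":[0,0,0]},{"claw":0.4,"linear":[-1.422,-3.435,0],"turn":[0,0,0]},{"claw":0.4,"linear":[-1.422,-3.435,0],"turn":[0,0,0]},{"claw":0.4,"linear":[-1.422,-3.435,0],"turn":[0,0,0]},{"claw":0.4,"linear":[-1.422,-3.435,0],"turn":[0,0,0]},{"claw":0.4,"linear":[-1.422,-3.435,0],"turn":[0,0,0]},{"claw":0.4,"linear":[-1.422,-3.435,0],"turn":[0,0,0]},{"claw":0.4,"linear":[-1.422,-3.435,0],"turn":[0,0,0]},{"claw":0.4,"linear":[-1.422,-3.435,0],"turn":[0,0,-0.11]},{"claw":0.4,"linear":[0,0,0],"turn":[0,0,0]},{"claw":0.4,"linear":[0,0,0],"turn":[0,0,0]}]'
python3 - <<'E'
from h import *
np.set_printoptions(precision=4,suppress=True)
s=env.read_state(); print(s['joints'],s['clock'],s['width']); M=R.from_quat(s['eef_rot']).as_matrix(); print(M)
c=snap('wrist','w3.png'); n,m,r=handle(c,.219,.23,(.52,.1)); print(n,m,r)
print('tool-frame delta cm',M.T@(np.array([r[0][0]/1e3,r[0][1]/1e3,.185])-s['eef_pos'])*100)
cv2.imwrite('pics/w3.png',cv2.convertScaleAbs(c['img'],alpha=1.4))
E
```

```text
clock: 9.13
eef_pos: [0.5186, 0.0985, 0.3105]
eef_rot: [0.999, -0.051, -0.001, 0.0]
ft_force: [-0.1, 0.1, -0.2]
width: 0.0599
[ 0.1183  0.2082  1.4843 -0.      1.4504  0.2205] 9.1333 0.05992412449488688
[[ 0.9948 -0.102  -0.0013]
 [-0.102  -0.9948 -0.0002]
 [-0.0012  0.0003 -1.    ]]
1529 [0.52   0.0977 0.2246] ((520.0995483398438, 96.23333740234375), (34.33219528198242, 24.417064666748047), 86.86400604248047)
tool-frame delta cm [ 0.1865  0.2053 12.5537]
```

View pics/w3.png

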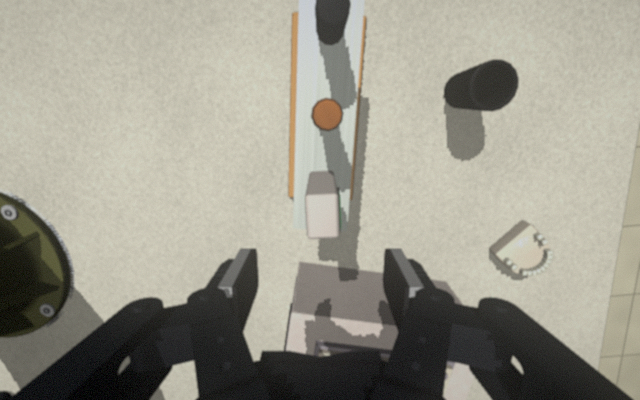

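Wrist view: handle top at (321,215) with room for the jaws on both sides; the rod is at (327,114). Going down to grip.

```bash
python3 -m pendant '[{"claw":0.4,"linear":[0.19,0.18,1.35],"turn":[0,0,-0.047]},{"claw":0.4,"linear":[0,0,2],"turn":[0,0,0]},{"claw":0.4,"linear":[0,0,2.5],"turn":[0,0,0]},{"claw":0.4,"linear":[0,0,2.5],"turn":[0,0,0]},{"claw":0.4,"linear":[0,0,2.5],"turn":[0,0,0]},{"claw":0.4,"linear":[0,0,1.5],"turn":[0,0,0]},{"claw":0.4,"linear":[0,0,0.5],"turn":[0,0,0]},{"claw":0.4,"linear":[0,0,0],"turn":[0,0,0]},{"claw":0.4,"linear":[0,0,0],"turn":[0,0,0]}]' 40
python3 -m pendant '[{"claw":-0.2,"linear":[0,0,0],"turn":[0,0,0]},{"claw":-0.4,"linear":[0,0,0],"turn":[0,0,0]},{"claw":-0.6,"linear":[0,0,0],"turn":[0,0,0]},{"claw":-0.8,"linear":[0,0,0],"turn":[0,0,0]},{"claw":-0.8,"linear":[0,0,0],"turn":[0,0,0]},{"claw":-0.8,"linear":[0,0,0],"turn":[0,0,0]},{"claw":-0.8,"linear":[0,0,0],"turn":[0,0,0]}]' 40
python3 -c "
from h import *
s=env.read_state(); print(s['ft_force'],s['ft_torque'],R.from_quat(s['eef_rot']).as_matrix().round(4))"
```

```text
clock: 9.93
eef_pos: [0.5213, 0.0944, 0.1834]
eef_rot: [1.0, -0.03, 0.0, -0.0]
ft_force: [0.1, 0.8, 0.8]
width: 0.0597
clock: 10.52
eef_pos: [0.5211, 0.0951, 0.1836]
eef_rot: [1.0, -0.029, 0.001, -0.0]
ft_force: [-2.1, -0.2, 7.2]
width: 0.0236
[-2.06126453 -0.23105158  7.15086867] [-0.20695794  0.22122168 -0.08548316] [[ 0.9983 -0.0577  0.0012]
 [-0.0577 -0.9983 -0.    ]
 [ 0.0012 -0.     -1.    ]]
```

```bash
python3 -m pendant '[{"claw":-0.8,"linear":[0,0,-0.3],"turn":[0,0,0]},{"claw":-0.8,"linear":[0,0,-0.7],"turn":[0,0,0]},{"claw":-0.8,"linear":[0,0,-1.3],"turn":[0,0,0]},{"claw":-0.8,"linear":[0,0,-2],"turn":[0,0,0]},{"claw":-0.8,"linear":[0,0,-2],"turn":[0,0,0]},{"claw":-0.8,"linear":[0,0,-2],"turn":[0,0,0]},{"claw":-0.8,"linear":[0,0,-2],"turn":[0,0,0]},{"claw":-0.8,"linear":[0,0,-2],"turn":[0,0,0]},{"claw":-0.8,"linear":[0,0,-2],"turn":[0,0,0]},{"claw":-0.8,"linear":[0,0,-1.7],"turn":[0,0,0]},{"claw":-0.8,"linear":[0,0,-0.5],"turn":[0,0,0]},{"claw":-0.8,"linear":[0,0,0],"turn":[0,0,0]}]' 40
python3 - <<'E'
from h import *
np.set_printoptions(precision=4,suppress=True)
s=env.read_state(); print(s['joints'],s['ft_force'],s['width']); print(R.from_quat(s['eef_rot']).as_matrix())
a=snap('side'); t=snap('top')
def proj(c,X):
    q=c['R'].T@(np.array(X)-c['p']); return c['cx']-c['f']*q[0]/q[2], c['cy']+c['f']*q[1]/q[2]
e=s['eef_pos']; u,v=map(int,proj(a,[e[0],e[1],e[2]-.1])); U,V=map(int,proj(t,[e[0],e[1],e[2]-.1])); print(u,v,U,V)
f=lambda c,u,v:cv2.convertScaleAbs(cv2.resize(c['img'][max(0,v-70):max(0,v-70)+140,u-70:u+70],(400,400),interpolation=3),alpha=1.3)
cv2.imwrite('pics/v4.png',np.hstack([f(a,u,v),f(t,U,V)]))
E
```

```text
clock: 11.52
eef_pos: [0.521, 0.0951, 0.349]
eef_rot: [1.0, -0.029, 0.001, -0.0]
ft_force: [-0.4, -1.1, -2.0]
width: 0.0235
[0.1114 0.195  1.4131 0.     1.5313 0.1692] [-0.3779 -1.0779 -1.954 ] 0.023545360093258357
[[ 0.9983 -0.0577  0.0021]
 [-0.0577 -0.9983  0.0003]
 [ 0.0021 -0.0004 -1.    ]]
347 206 282 256
```

View pics/v4.png

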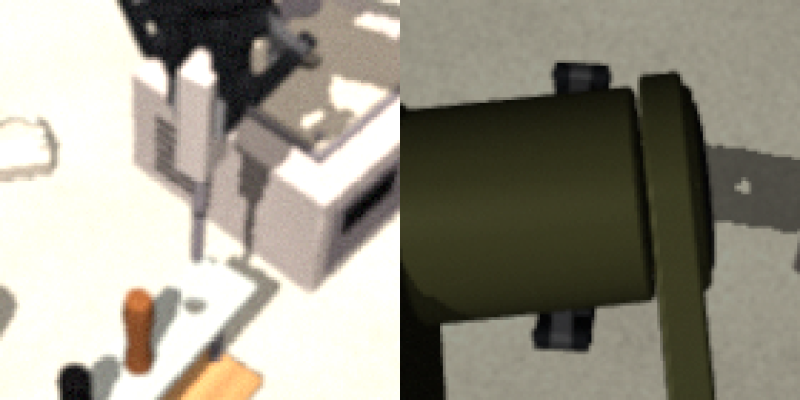

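Thermometer held upright (side crop: stem at (197,230), handle (195,130)) and clear of the stand; it pulls about 2 N. Carrying it over the port.

```bash
python3 -m pendant '[{"claw":-0.8,"linear":[0.215,1.217,0],"turn":[0,0,0]},{"claw":-0.8,"linear":[0.453,2.569,0],"turn":[0,0,0]},{"claw":-0.8,"linear":[0.453,2.569,0],"turn":[0,0,0]},{"claw":-0.8,"linear":[0.453,2.569,0],"turn":[0,0,0]},{"claw":-0.8,"linear":[0.453,2.569,0],"turn":[0,0,0]},{"claw":-0.8,"linear":[0.453,2.569,0],"turn":[0,0,0]},{"claw":-0.8,"linear":[0.453,2.569,0],"turn":[0,0,0]},{"claw":-0.8,"linear":[0.453,2.569,0],"turn":[0,0,0]},{"claw":-0.8,"linear":[0.453,2.569,0],"turn":[0,0,0]},{"claw":-0.8,"linear":[0.453,2.569,0],"turn":[0,0,0]},{"claw":-0.8,"linear":[0.215,1.217,0],"turn":[0,0,0]},{"claw":-0.8,"linear":[0.215,1.217,0],"turn":[0,0,0]}]' 40
python3 -m pendant '[{"claw":-0.8,"linear":[0,0,0],"turn":[0,0,0]},{"claw":-0.8,"linear":[0,0,0],"turn":[0,0,0]},{"claw":-0.8,"linear":[0,0,0],"turn":[0,0,0]},{"claw":-0.8,"linear":[0,0,0],"turn":[0,0,0]}]'
python3 - <<'E'
from h import *
np.set_printoptions(precision=4,suppress=True)
s=env.read_state(); print(s['joints'],s['ft_force'],s['width']); print(R.from_quat(s['eef_rot']).as_matrix())
a=snap('side','s5.png'); w=snap('wrist','w5.png')
def proj(c,X):
    q=c['R'].T@(np.array(X)-c['p']); return c['cx']-c['f']*q[0]/q[2], c['cy']+c['f']*q[1]/q[2]
e=s['eef_pos']; print([proj(a,[e[0],e[1],e[2]-d]) for d in(0,.054,.104,.164)])
u,v=map(int,proj(a,[e[0],e[1],e[2]-.1])); u0,v0=u-50,v-70; print(u0,v0)
L=cv2.convertScaleAbs(cv2.resize(a['img'][v0:v0+140,u0:u0+100],(400,560),interpolation=3),alpha=1.3)
W=cv2.resize(w['img'],(400,250)); W=cv2.copyMakeBorder(W,0,310,0,0,0)
cv2.imwrite('pics/v5.png',np.hstack([L,W]))
E
```

```text
clock: 12.62
eef_pos: [0.5523, -0.1764, 0.3467]
eef_rot: [1.0, -0.029, -0.001, -0.0]
ft_force: [0.0, 0.1, -2.2]
width: 0.0237
clock: 12.95
eef_pos: [0.5526, -0.174, 0.3479]
eef_rot: [1.0, -0.028, 0.0, -0.0]
ft_force: [0.7, -0.1, -1.3]
width: 0.0237
[-0.3684  0.3143  1.2677  0.0001  1.5594 -0.3117] [ 0.7352 -0.1148 -1.2618] 0.023715198549584305
[[ 0.9984 -0.0567  0.0002]
 [-0.0567 -0.9984  0.0001]
 [ 0.0002 -0.0001 -1.    ]]
[(np.float64(394.0105392875749), np.float64(91.05223447935259)), (np.float64(391.2785828216945), np.float64(110.6696837317158)), (np.float64(388.93634511593416), np.float64(127.4886667219585)), (np.float64(386.33681781173806), np.float64(146.1551775566268))]
339 56
```

View pics/v5.png

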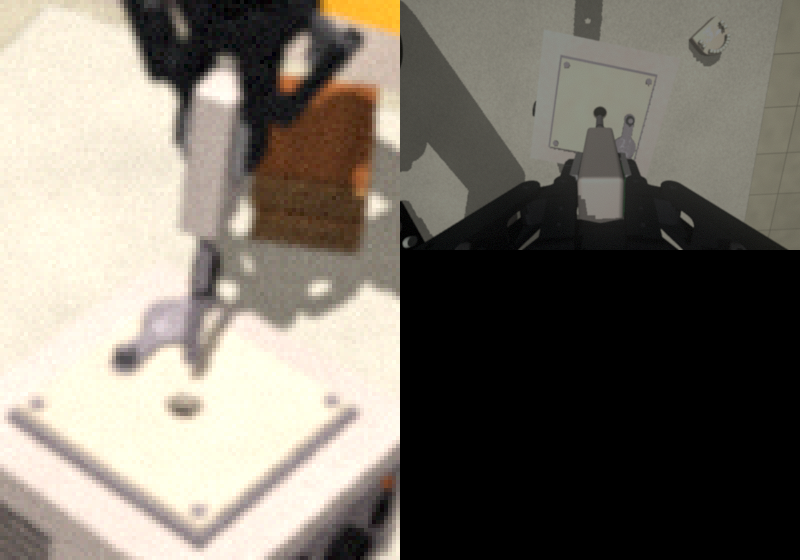

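Side crop: stem tip at (197,375), port at (184,405), so the stem looks a few mm off. I'll compare stem and port inside each camera.

```bash
cat > m.py <<'E'
from h import *
np.set_printoptions(precision=4,suppress=True)
def meas():
    s=env.read_state(); e=s['eef_pos']; print('tcp',e)
    for n in('side','wrist'):
        c=snap(n); A=cloud(c); d=c['R'].T
        for z in np.arange(.155,.33,.015):
            m=(c['range_z']>0)&(abs(A[...,2]-z)<.0075)&(np.hypot(A[...,0]-e[0],A[...,1]-e[1])<.03)
            if m.sum()<3: continue
            p=A[m]; r=.005 if z<e[2]-.064 else 0
            h=p.mean(0)-c['p']; h[2]=0; h/=np.linalg.norm(h); lat=np.array([-h[1],h[0],0])
            l=(p-c['p'])@lat
            print(n,'z%.3f'%z,m.sum(),p.mean(0)+h*r*.8,'width',np.ptp(l).round(4))
    return s
if __name__=='__main__':
    meas()
    c=snap('wrist'); g=cv2.cvtColor(c['img'],cv2.COLOR_BGR2GRAY)
    cv2.imwrite('pics/v6.png',np.hstack([cv2.resize(c['img'][150:250,270:370],(400,400),interpolation=3),cv2.resize(snap('side')['img'][100:200,340:440],(400,400),interpolation=3)]))
E
python3 m.py
```

```text
tcp [ 0.5526 -0.1742  0.3479]
side z0.155 235 [ 0.5539 -0.1786  0.1498] width 0.0573
side z0.185 6 [ 0.5527 -0.172   0.1886] width 0.0094
side z0.200 21 [ 0.5525 -0.1704  0.1996] width 0.0093
side z0.215 21 [ 0.5529 -0.1712  0.2153] width 0.0099
side z0.230 18 [ 0.5528 -0.1695  0.2312] width 0.0083
side z0.245 21 [ 0.5532 -0.1708  0.2448] width 0.01
side z0.260 24 [ 0.5529 -0.1703  0.2608] width 0.0098
side z0.275 19 [ 0.553  -0.1705  0.2747] width 0.0078
side z0.290 15 [ 0.5506 -0.1614  0.2928] width 0.0325
side z0.305 70 [ 0.5493 -0.1585  0.3047] width 0.0324
side z0.320 81 [ 0.5495 -0.1583  0.319 ] width 0.0328
wrist z0.155 1945 [ 0.5527 -0.1748  0.1499] width 0.0588
wrist z0.185 8 [ 0.5518 -0.1735  0.1912] width 0.0082
wrist z0.200 43 [ 0.5515 -0.1734  0.2008] width 0.0091
wrist z0.215 45 [ 0.5519 -0.1734  0.2159] width 0.0094
wrist z0.230 56 [ 0.5522 -0.1733  0.2304] width 0.009
wrist z0.245 61 [ 0.552  -0.173   0.2457] width 0.0098
wrist z0.260 7 [ 0.5522 -0.1725  0.2542] width 0.0036
wrist z0.305 304 [ 0.5533 -0.1565  0.3056] width 0.0238
wrist z0.320 397 [ 0.5534 -0.1565  0.3204] width 0.024
```

View pics/v6.png

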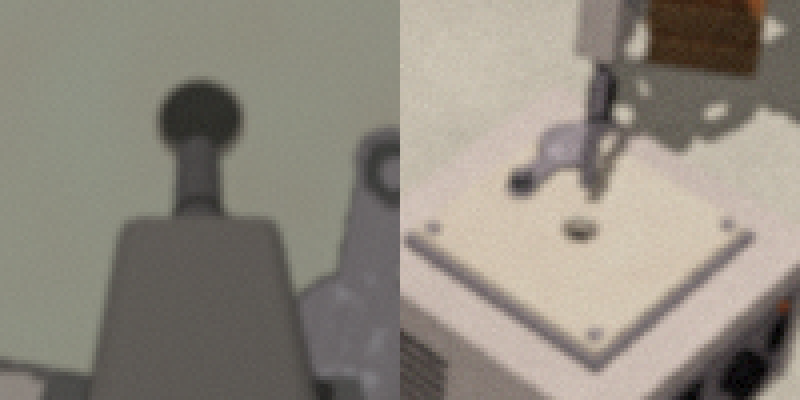

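Run:
```python
from m import *
w=snap('wrist'); s=snap('side'); t=snap('top')
print('w far rim',onz(w,319.7,169.5,.15),'L/R rim',onz(w,309.4,179.5,.15),onz(w,330.4,179.5,.15))
print('side hole',onz(s,384.7,157,.15))
# side: hole by deviation from lid colour
for c,n,b in((w,'w',(165,190,300,340)),(s,'s',(150,165,375,396))):
    r0,r1,c0,c1=b; g=cv2.cvtColor(c['img'],cv2.COLOR_BGR2GRAY)[r0:r1,c0:c1].astype(float)
    bg=np.median(g); print(n,bg); m=(g<bg*.8)
    print('\n'.join(''.join('#' if x else '.' for x in r) for r in m))
    if n=='s':
        v,u=np.nonzero(m); print(u.mean()+c0,v.mean()+r0,u.min()+c0,u.max()+c0,v.min()+r0,v.max()+r0)
```

```text
w far rim [ 0.5528 -0.1629  0.15  ] L/R rim [ 0.5415 -0.1728  0.15  ] [ 0.5633 -0.1741  0.15  ]
side hole [ 0.5517 -0.1705  0.15  ]
w 139.0
........................................
........................................
........................................
........................................
........................................
................########................
..............#############.............
.............###############............
............#################...........
...........###################..........
..........####################..........
..........#####################.........
..........#####################.........
.........######################.........
.........######################.........
.........######################.........
.........######################.........
.........######################.........
..........####################..........
..........####################..........
...........##################...........
...........#################............
............###############.............
.............##############.............
..............############..............
s 197.0
............##.......
.....................
.....................
.....................
.....................
.......######........
......########.......
......########.......
......########.......
.......######........
.........###.........
.....................
.....................
.....................
.....................
384.6829268292683 156.8780487804878 381 388 150 160
```

In each camera's own frame the stem is within about 1 mm of the port centre (wrist offset (0.7, -0.5) mm, side (-1, 0.3) mm), and upright. Lowering.

```bash
python3 -m pendant '[{"claw":-0.8,"linear":[0,0,0.3],"turn":[0,0,0]},{"claw":-0.8,"linear":[0,0,0.6],"turn":[0,0,0]},{"claw":-0.8,"linear":[0,0,0.6],"turn":[0,0,0]},{"claw":-0.8,"linear":[0,0,0.6],"turn":[0,0,0]},{"claw":-0.8,"linear":[0,0,0.6],"turn":[0,0,0]},{"claw":-0.8,"linear":[0,0,0.6],"turn":[0,0,0]},{"claw":-0.8,"linear":[0,0,0.6],"turn":[0,0,0]},{"claw":-0.8,"linear":[0,0,0.6],"turn":[0,0,0]},{"claw":-0.8,"linear":[0,0,0.5],"turn":[0,0,0]},{"claw":-0.8,"linear":[0,0,0],"turn":[0,0,0]},{"claw":-0.8,"linear":[0,0,0],"turn":[0,0,0]}]'
python3 - <<'E'
from m import *
s=meas(); print(s['ft_force'],R.from_quat(s['eef_rot']).as_matrix()[:,2])
def proj(c,X):
    q=c['R'].T@(np.array(X)-c['p']); return c['cx']-c['f']*q[0]/q[2], c['cy']+c['f']*q[1]/q[2]
c=snap('side'); h=np.array([.5520,-.1705]) 
g=cv2.cvtColor(c['img'],cv2.COLOR_BGR2GRAY)
for z in np.arange(.15,.26,.003):
    u,v=proj(c,[*h,z]); i=int(round(v)); j=int(round(u)); print('%.3f'%z,i,g[i,j-5:j+6])
E
```

```text
clock: 14.32
eef_pos: [0.5525, -0.1749, 0.2976]
eef_rot: [1.0, -0.029, -0.0, -0.0]
ft_force: [-0.1, 0.7, -1.9]
width: 0.0234
tcp [ 0.5525 -0.1749  0.2976]
side z0.155 232 [ 0.5524 -0.1768  0.1501] width 0.0588
side z0.170 17 [ 0.5526 -0.1718  0.1686] width 0.0099
side z0.185 22 [ 0.5532 -0.1712  0.1851] width 0.009
side z0.200 17 [ 0.5528 -0.1715  0.2003] width 0.01
side z0.215 23 [ 0.5528 -0.1711  0.2161] width 0.0098
side z0.230 11 [ 0.5533 -0.1715  0.2283] width 0.0077
side z0.245 30 [ 0.5496 -0.1595  0.2489] width 0.0315
side z0.260 73 [ 0.5488 -0.1595  0.2601] width 0.0323
side z0.275 65 [ 0.5506 -0.1573  0.2746] width 0.0317
side z0.290 95 [ 0.5499 -0.1588  0.2915] width 0.051
side z0.305 119 [ 0.549  -0.1605  0.3054] width 0.0519
side z0.320 111 [ 0.549  -0.1587  0.32  ] width 0.0531
wrist z0.155 2261 [ 0.5528 -0.1716  0.15  ] width 0.0592
wrist z0.170 51 [ 0.5519 -0.1741  0.1704] width 0.0093
wrist z0.185 50 [ 0.5521 -0.1738  0.1847] width 0.0088
wrist z0.200 56 [ 0.5522 -0.1736  0.1983] width 0.0098
wrist z0.245 84 [ 0.5532 -0.1572  0.2501] width 0.0232
wrist z0.260 338 [ 0.
[... 1684 characters left out ...]
 97  91  89  95 107 106 105]
0.225 134 [153 149 129 103  88  86  80  91  97  99  97]
0.228 134 [153 149 129 103  88  86  80  91  97  99  97]
0.231 133 [148 143 136 107  84  81  86  86  98  95  98]
0.234 132 [146 145 141 115  98 101 104  95  91  93  99]
0.237 131 [131 137 137 130 123 127 130 112  95  83  90]
0.240 130 [133 133 138 137 138 141 134 122 102  81  90]
0.243 129 [134 137 128 134 133 136 138 122 109  89  84]
0.246 128 [132 133 133 133 135 138 128 107  95  94  90]
0.249 127 [138 132 136 134 136 140 133 113 101  94  90]
0.252 126 [130 131 139 139 137 142 137 117  99  92  91]
0.255 125 [136 137 136 137 139 135 133 118 104  88  95]
0.258 124 [136 135 133 132 139 138 135 115  98  94  90]
```

Ring seen at z≈0.1935, against 0.194 from kinematics. About 4.4 cm remains and the stem is still centred.

```bash
python3 -m pendant '[{"claw":-0.8,"linear":[0,-0.03,0.5],"turn":[0,0,0]},{"claw":-0.8,"linear":[0,0,0.6],"turn":[0,0,0]},{"claw":-0.8,"linear":[0,0,0.6],"turn":[0,0,0]},{"claw":-0.8,"linear":[0,0,0.6],"turn":[0,0,0]},{"claw":-0.8,"linear":[0,0,0.6],"turn":[0,0,0]},{"claw":-0.8,"linear":[0,0,0.6],"turn":[0,0,0]},{"claw":-0.8,"linear":[0,0,0.5],"turn":[0,0,0]},{"claw":-0.8,"linear":[0,0,0.38],"turn":[0,0,0]},{"claw":-0.8,"linear":[0,0,0],"turn":[0,0,0]},{"claw":-0.8,"linear":[0,0,0],"turn":[0,0,0]},{"claw":-0.8,"linear":[0,0,0],"turn":[0,0,0]},{"claw":-0.8,"linear":[0,0,0],"turn":[0,0,0]}]'
python3 - <<'E'
from m import *
s=meas(); print(s['ft_force'],R.from_quat(s['eef_rot']).as_matrix()[:,2])
c=snap('side'); w=snap('wrist')
f=lambda i:cv2.resize(i,(400,400),interpolation=3)
cv2.imwrite('pics/v7.png',np.hstack([f(w['img'][140:220,280:360]),f(c['img'][120:180,355:415])]))
E
```

```text
clock: 15.47
eef_pos: [0.5527, -0.1747, 0.2544]
eef_rot: [1.0, -0.029, 0.0, 0.0]
ft_force: [-0.5, 0.8, -1.1]
width: 0.0237
tcp [ 0.5527 -0.1747  0.2544]
side z0.155 239 [ 0.5527 -0.1768  0.15  ] width 0.0569
side z0.170 21 [ 0.5535 -0.1714  0.1697] width 0.0098
side z0.185 13 [ 0.5533 -0.1708  0.1841] width 0.0083
side z0.200 19 [ 0.5506 -0.1589  0.2049] width 0.0301
side z0.215 64 [ 0.549  -0.1591  0.2153] width 0.0322
side z0.230 63 [ 0.5501 -0.1573  0.2301] width 0.032
side z0.245 73 [ 0.5505 -0.1573  0.2463] width 0.0462
side z0.260 114 [ 0.5487 -0.1605  0.2599] width 0.0519
side z0.275 96 [ 0.5503 -0.1586  0.2749] width 0.0499
side z0.290 203 [ 0.5508 -0.1635  0.2916] width 0.0569
side z0.305 77 [ 0.5471 -0.1639  0.3057] width 0.0538
side z0.320 106 [ 0.5528 -0.1586  0.3207] width 0.0524
wrist z0.155 2775 [ 0.5531 -0.1698  0.1501] width 0.0597
wrist z0.200 65 [ 0.554  -0.1569  0.206 ] width 0.0233
wrist z0.215 324 [ 0.5533 -0.1568  0.2153] width 0.0238
wrist z0.230 429 [ 0.5535 -0.1568  0.2303] width 0.0239
wrist z0.245 829 [ 0.5533 -0.1597  0.2467] width 0.0504
wrist z0.260 1605 [ 0.5533 -0.1618  0.2603] width 0.0507
wrist z0.275 1824 [ 0.5531 -0.1601  0.2753] width 0.058
wrist z0.290 8947 [ 0.5534 -0.166   0.293 ] width 0.0599
wrist z0.305 1653 [ 0.5536 -0.1594  0.3079] width 0.0482
wrist z0.320 8382 [ 0.5533 -0.1612  0.3211] width 0.0557
[-0.5222  0.7665 -1.1003] [ 0.0006 -0.0002 -1.    ]
```

View pics/v7.png

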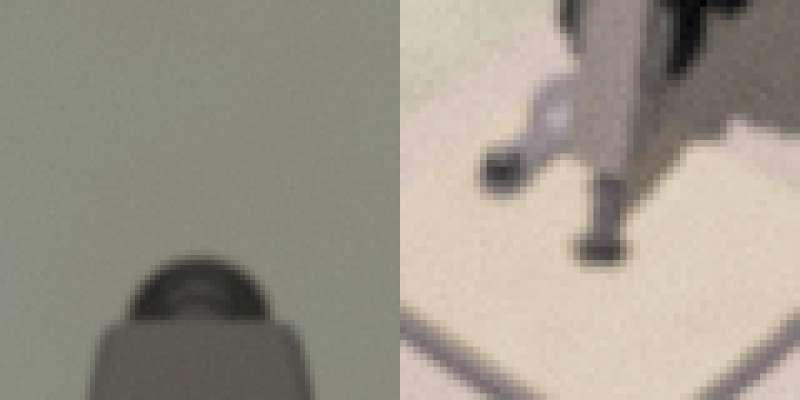

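Wrist crop: stem/ring centred at column 200 in the hole (130–268). Side crop: stem runs into the hole at (600,248), with the ring at lid level. I lower 0.5 mm more and hold.

```bash
H='see rows'
python3 -m pendant '[{"claw":-0.8,"linear":[0,0,0.05],"turn":[0,0,0]},{"claw":-0.8,"linear":[0,0,0],"turn":[0,0,0]},{"claw":-0.8,"linear":[0,0,0],"turn":[0,0,0]},{"claw":-0.8,"linear":[0,0,0],"turn":[0,0,0]},{"claw":-0.8,"linear":[0,0,0],"turn":[0,0,0]},{"claw":-0.8,"linear":[0,0,0],"turn":[0,0,0]},{"claw":-0.8,"linear":[0,0,0],"turn":[0,0,0]},{"claw":-0.8,"linear":[0,0,0],"turn":[0,0,0]},{"claw":-0.8,"linear":[0,0,0],"turn":[0,0,0]},{"claw":-0.8,"linear":[0,0,0],"turn":[0,0,0]},{"claw":-0.8,"linear":[0,0,0],"turn":[0,0,0]},{"claw":-0.8,"linear":[0,0,0],"turn":[0,0,0]}]'
for i in 1 2 3; do python3 -m pendant '[{"claw":-0.8,"linear":[0,0,0],"turn":[0,0,0]},{"claw":-0.8,"linear":[0,0,0],"turn":[0,0,0]},{"claw":-0.8,"linear":[0,0,0],"turn":[0,0,0]},{"claw":-0.8,"linear":[0,0,0],"turn":[0,0,0]},{"claw":-0.8,"linear":[0,0,0],"turn":[0,0,0]},{"claw":-0.8,"linear":[0,0,0],"turn":[0,0,0]},{"claw":-0.8,"linear":[0,0,0],"turn":[0,0,0]},{"claw":-0.8,"linear":[0,0,0],"turn":[0,0,0]},{"claw":-0.8,"linear":[0,0,0],"turn":[0,0,0]},{"claw":-0.8,"linear":[0,0,0],"turn":[0,0,0]},{"claw":-0.8,"linear":[0,0,0],"turn":[0,0,0]},{"claw":-0.8,"linear":[0,0,0],"turn":[0,0,0]}]'; done
python3 - <<'E'
from m import *
c=snap('side'); w=snap('wrist'); f=lambda i:cv2.resize(i,(400,400),interpolation=3)
cv2.imwrite('pics/v8.png',np.hstack([f(w['img'][160:220,290:350]),f(c['img'][130:170,365:405])]))
E
```

```text
clock: 16.67
eef_pos: [0.5526, -0.1746, 0.2535]
eef_rot: [1.0, -0.029, 0.0, 0.0]
ft_force: [0.3, 1.1, -1.7]
width: 0.0237
clock: 17.67
eef_pos: [0.5526, -0.1747, 0.2535]
eef_rot: [1.0, -0.029, 0.0, 0.0]
ft_force: [0.2, -0.2, -1.3]
width: 0.0231
clock: 18.67
eef_pos: [0.5526, -0.1747, 0.2535]
eef_rot: [1.0, -0.029, -0.0, 0.0]
ft_force: [-0.7, -0.1, -1.2]
width: 0.0234
clock: 19.67
eef_pos: [0.5526, -0.1746, 0.2535]
eef_rot: [1.0, -0.029, -0.0, 0.0]
ft_force: [0.0, 1.1, -1.3]
width: 0.0235
```

View pics/v8.png

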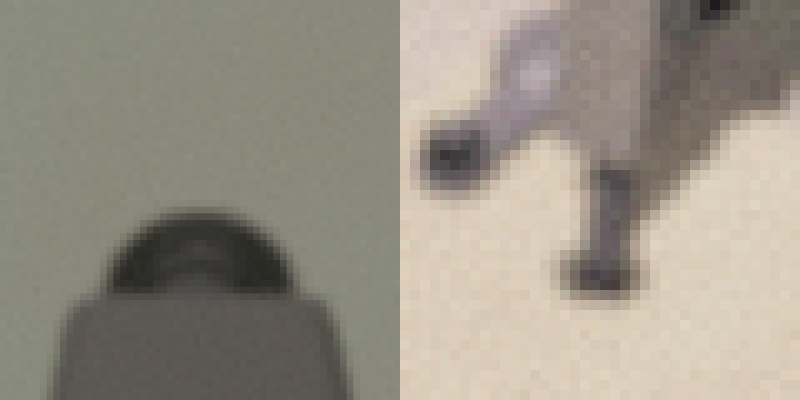

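Both views show the stem centred in the hole (wrist at column 200, side at (602,275)), the ring at lid level, and the cover away at (455,155). It held still for over 3 s at TCP z 0.2535, with only the thermometer's weight on the wrist. Handing in.

```bash
python3 -c "
from cell import env
print(env.close_job(), env.read_state()['clock'])"
```

```text
the job is handed in; nothing more can be done
the job is handed in; nothing more can be done
```

The job is done and handed in at about 20 s of the 72 s allowed. The cover is swung clear, and the thermometer is still gripped upright in the port with its ring level with the lid top.

- **Cover:** I swung it by the knob to about 1.6 rad, and the pictures show the port fully open.
- **Thermometer:** I lifted it out of the stand, carried it over the furnace and lowered it through the port, then held it still for more than 3 s.
- **Centring:** Just before the stem went in, it was within about 1 mm of the port centre in both the wrist and side cameras. The last pictures still show it centred.
- **Ring height:** By arm position the ring is at 0.150 m. The camera check partway down put it within about 0.5 mm of that figure.
- **Contact:** While lowering and holding, the wrist felt only the thermometer's weight, about 1–2 N, so I saw no sign of it touching the furnace.

**Disagreements:** The overhead and side cameras placed the port about 4 mm differently in y from the wrist camera. I went by the wrist camera and compared stem and port within each view. Closing the grip also pressed the handle on the shelf with about 7 N for a moment before lifting. I took no last picture of the stand or the rest of the bench; after the lift the rod and scriber were still in their holes.

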